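# Open the dusting station and hold the sugar stencil over the cakes

## Robot

A 6-joint arm with a two-finger parallel gripper is mounted at the origin on a cart in front of the work surface, level with it; the furniture and walls round the work are solid. World frame = base frame: x ahead of the robot, y to its left, z up, the work surface at z = 0. Lengths are in mm, angles in rad, forces in N, time in s.
With the tool pointing down it reaches from about 275 to 1000 mm from the base axis. Payload 8.4 kg.
Tool frame: the origin (TCP) lies between the finger pads; the fingertips stand 22 mm ahead of it and the grasp point (between the pads) lies 3 mm ahead of it; z points along the fingers, y is the line along which they close (so a half turn about z gives the same grasp; the last joint's range is limited). The gripper opens to 85 mm and grips with 20 to 120 N. Pads are 22 mm wide; open, the fingers measure 114 mm over their backs; the gripper's body (76 mm by 85 mm) begins 54 mm behind the grasp point. The pads swing forward as they close: fully open they stand 13 mm farther back than shut.
Start: joints at [-1.283, 0.353, 1.633, -0, 1.155, -0.002], TCP at [178.599, -598.941, 253.281] pointing down, gripper open.
Joint ranges: [-2.63, 2.63], [-0.92, 2.1], [0.06, 2.66], [-1.3, 4.44], [0, 2.69], [-3.02, 3.02]. Speed limits (rad/s): [2.22, 2.22, 2.79, 3.14, 3.14, 3.14].

## Interface

Orientations are given as [roll, pitch, yaw] about the fixed x, y, z axes, in that order (R = Rz(yaw) Ry(pitch) Rx(roll)).
In Python, from rig import r, grab_frame gives the robot as it stands.
- The arm moves only by the shell command python3 -m inch 'ROWS' [FORCE]. ROWS is JSON, a list of rows, each a list of 7 numbers: the turn, a rotation vector about the tool's x, y, z as a fraction of full scale, then the shift along the tool's x, y, z as a fraction of full scale, then the closure, from 0 (fully open) to 1 (shut). In form: [[rx, ry, rz, dx, dy, dz, fingers], ...]. A call has 1 to 8 rows; each row shifts and turns the commanded pose from where the row before left it, along the tool's axes as they then stand; what a row does not reach is not made up. Full scale, the value 1, is 2.5 cm for a shift and pi rad for a turn. A row lasts 1/12 s, in which the tool goes at most 41.7 mm and 7.16 degrees, less where a joint would pass 70% of its speed; a pose out of reach is approached as far as the arm can. A call with a number of a shift or a turn outside -1 to 1 is refused whole. A call with a gripper value outside its range is refused whole. The fingers move at their own pace and stop on an object; FORCE is the grip in N (left out, the last holds). Time passes only in rows, so rows that do not move let the fingers close. It gives the time, the measured TCP pose, the force, the opening and the grip force at its end, in the units of the state.
- r.sense(): the state, without advancing time (a new reading comes with each control period).
- grab_frame(name): name is "scene" or "top" or "wrist"; returns a dict with "pixels" (480x640x3 uint8, red, green, blue), "z_map" (480x640 float32, mm along the optical axis (not along the pixel's ray), 0 where there is no reading), "vertical_fov" (degrees; the focal length in pixels is half the picture's height over the tangent of half this angle, whatever the lens; pixels are square), "cx", "cy" (the principal point, pixels), "cam_to_world" (4x4, takes a point from camera to world coordinates). Camera axes: x right, y down, z forward; pixel columns grow to the right and rows downward; lengths in mm; the calibration is good to about 2 mm. A picture is of the moment at which its call begins.
- r.sign_off(): hands the job in; it is judged then, once.
The state is a dict: "clock": time; "qpos": joint angles; "qvel": joint speeds; "joint_efforts": joint torques, N m; "eef_pos": TCP position; "tcp_rot": TCP orientation; "contact_force": force on the tool from outside, world axes, zero at the start; "wrist_torque": the same for the moment, N m; "opening": opening from 0.0 (shut) to 1.0 (fully open); "grasp_force": force on a finger pad.
Only numpy, scipy, OpenCV 4.12 (cv2) and the standard library are available. Lean on these libraries where they do the work, as an engineer would, in place of code of your own. Each camera call takes 0.05 s, during which the arm holds its last target. There are 200 camera calls.

## Task

The two plain ring cakes in the white dusting station are to be sugared. Swing the station's clear cover open by its green handle, gently, all the way back onto its stop; then take the blue stencil by its yellow grip from its parking tray, carry it over the metal guard screen and hold it level about 15 mm above the two cakes, lined up with one opening centred over each cake, touching neither cakes nor station. Finish while still holding it there, motionless; do not push the cakes about, and leave the timer, tape roll and thermometer alone.

Things in the scene. Friction and masses are not known exactly. Their poses are not given: they have to be found in the camera images.
- station: White open box, fixed, 110 (x) x 218 (y) x 54 mm high, walls 4 mm, floor 12 mm thick; front wall (-x side) only 28 mm high. Origin: centre of its underside on the table; z up, +x towards the cover's hinge (away from the robot), y along the row of two cakes. Place and yaw vary; it may stand left or right of the screen.
- cover (a joint): Hinge angle of the station's clear flat cover with a steel frame (110 x 218 x 5 mm): 0 lying shut on the walls, grows as its front edge swings up and back, 1.9 rad is the open stop (leaning back past upright, 109 degrees). The hinge is stiff: the cover stays wherever it is left; about 1.5 N at the handle moves it. Starts shut or a little ajar.
- cover_handle (a point): Centre of the green handle bar, a round bar 14 mm thick and 34 mm long, parallel to the hinge (station y), 28 mm out from the cover's front edge in the plane of the cover and 138 mm from the hinge axis; 58 mm above the table when shut. Can be gripped across its 34 mm length (fingers on its two end faces), so that it turns between the fingers as the cover swings. It is joined to the cover by a stem 12 mm wide. Axes: as the cover's, y along the bar.
- cover_hinge (a point): Midpoint of the cover's hinge axis, at the top of the station's far wall, 58 mm above the table; the axis runs along the station's y. Fixed to the station.
- cakes_top (a point): Point midway between the two cakes at the height of their tops (46 mm above the table), above the station's centre; y runs from cake to cake, z up.
- cake_left: Plain ring cake, 81 x 80 x 34 mm, loose on the station's floor, 47 mm from the station's centre on its +y side. Origin: centre of its underside.
- cake_right: Plain ring cake, 83 x 83 x 34 mm, loose on the station's floor, 47 mm from the station's centre on its -y side. Origin: centre of its underside.
- stencil: Blue plate 80 (x) x 172 (y) x 4 mm with two round 54 mm openings with crossbars, centred 47 mm either side of the middle along y; from its middle stands a yellow grip block 40 (x) x 24 (y) mm whose top is 62 mm above the plate's underside. Origin: centre of the plate's underside; z up, y along the row of openings (it is the same either way round). Loose, about 0.1 kg (varies), lying flat in the parking tray.
- park_tray: Steel tray, fixed, 112 (x) x 206 (y) mm, floor 4 mm thick, rim 14 mm high. Origin: centre of its underside; y along its length. Stands on the other side of the screen from the station.
- screen_top (a point): Middle of the top edge of the fixed upright metal guard screen that stands between station and tray: 240 mm long (along its x), about 8 mm thick, top edge 85 mm above the table, two feet 40 mm wide. y is across the screen, z up.
- timer: White pocket timer 70 x 66 x 21 mm lying on the table, loose; leave alone. Origin: centre of its underside.
- tape_roll: Tan tape roll 103 x 101 x 25 mm lying flat, loose; leave alone. Origin: centre of its underside.
- probe: Thermometer with red head, 25 x 198 x 17 mm, lying, loose; leave alone. Origin: centre of its underside.

How it is judged (in metres and radians):
On the way, in this order (a step that is already met when the one before it is completed fails the run):
1. the cover is swung open onto its stop (value of joint cover above 1.8 rad), for 0.2 s.
2. the held stencil is carried over the guard screen, higher than its top edge (z of stencil in the frame of screen_top above 0 m and y of stencil in the frame of screen_top between -0.06 and 0.06 m and contact force between the fingers and stencil above 1 N), for 0.05 s.
At the end, for the whole second after the job is handed in: Stencil held by the fingers, still, 5-25 mm above the cake tops, centred within 12 mm, lined up within 0.14 rad, level within 0.1 rad, touching neither cakes nor station; cover open over 1.8 rad; cakes within 12 mm, timer, tape and thermometer within 30 mm of their starts (horizontal distance between stencil and cakes_top below 0.012 m and z of stencil in the frame of cakes_top between 0.005 and 0.025 m and angle between the y axis of stencil and the y axis of station, either way round below 0.14 rad and angle between stencil's own z axis and vertical below 0.1 rad and contact force between the fingers and stencil above 1 N and contact force between stencil and station below 0.05 N and contact force between stencil and cake_left below 0.05 N and contact force between stencil and cake_right below 0.05 N and distance of each of cake_left, cake_right from where it was at the start of the episode below 0.012 m and distance of each of timer, tape_roll, probe from where it was at the start of the episode below 0.03 m and linear speed of stencil below 0.02 m/s and value of joint cover above 1.8 rad); the arm keeps its last pose, push and grip.
It fails at once if the cover is slammed (turns faster than 3 rad/s) (velocity of joint cover above 3 rad/s or velocity of joint cover below -3 rad/s).
It fails at once if a cake is pushed more than 12 mm from its place (distance of any of cake_left, cake_right from where it was at the start of the episode above 0.012 m).
It fails at once if the stencil presses on a cake (over 1.5 N) (contact force between stencil and cake_left above 1.5 N or contact force between stencil and cake_right above 1.5 N).
It fails at once if the timer, tape roll or thermometer is moved more than 30 mm (distance of any of timer, tape_roll, probe from where it was at the start of the episode above 0.03 m).
It also fails if it takes over 59 s, if anything falls off the work surface, if the arm or the gripper's body presses on something with over 40 N, if the wrist force passes 120 N, or if a joint passes its speed limit or range.

## Working session

There is one attempt and no reset: what is moved stays moved. The work goes in short steps, Python scripts to look and compute and a shell command to move; the robot and the scene stay as the last step left them, time stands still between calls to the robot, and variables do not carry over. Pictures are saved under pics/ and viewed, at most 10 in all, crops included, and the job is handed in when it is done.

```bash
mkdir -p pics; ls; python3 - <<'E'
from rig import r, grab_frame
import cv2,numpy as np
for n in ("scene","top"):
    f=grab_frame(n); cv2.imwrite(f"pics/{n}0.png",f["pixels"][...,::-1]); np.savez(f"{n}0.npz",**f)
    print(n,f["vertical_fov"],f["cx"],f["cy"],np.round(f["cam_to_world"],3).tolist())
s=r.sense(); print(s)
E
```

```text
pics
scene 57.03860899667169 315.9659295087551 238.63841423798365 [[-0.739, -0.304, 0.601, 59.585], [-0.674, 0.342, -0.655, 518.946], [-0.007, -0.889, -0.458, 491.224], [0.0, 0.0, 0.0, 1.0]]
top 48.673218790844736 316.0188430809706 235.651424207455 [[-0.053, -0.977, 0.208, 304.658], [-0.999, 0.053, -0.005, -37.909], [-0.006, -0.208, -0.978, 1313.019], [0.0, 0.0, 0.0, 1.0]]
{'clock': 0.1, 'qpos': array([-1.28340638e+00,  3.53577858e-01,  1.63403101e+00,  7.25436389e-06,
        1.15520485e+00, -2.38613911e-03]), 'qvel': array([ 0.00074633, -0.00177926, -0.00089827,  0.00032451,  0.00148432,
       -0.00035776]), 'joint_efforts': array([ 2.60243824e-04, -6.06354976e+01, -3.42819679e+01,  2.04764137e-05,
        3.94951261e-03, -1.45006260e-05]), 'eef_pos': array([ 178.48724132, -598.57010335,  252.64968774]), 'tcp_rot': array([-3.14037161e+00, -9.54687622e-06,  2.89773149e-01]), 'contact_force': array([ 0.30447171, -0.13974175,  0.33727738]), 'wrist_torque': array([ 0.02546008, -0.02753484,  0.01731621]), 'grasp_force': 0.0, 'opening': 0.998726349674012}
```

View pics/top0.png

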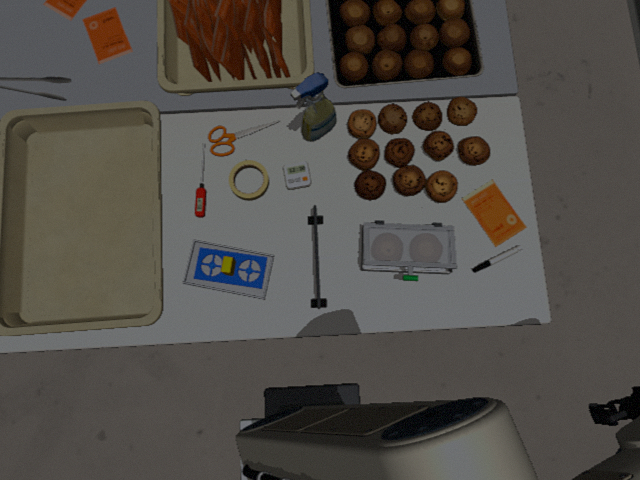

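View pics/scene0.png

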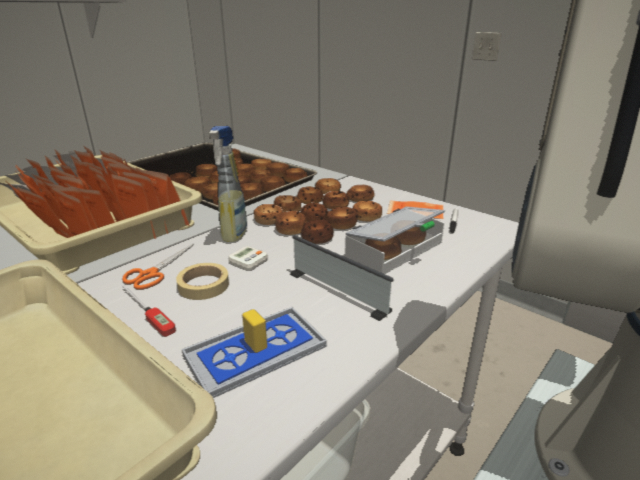

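The top view shows the station at about (408,247) with its green handle at (405,278), and the cover slightly ajar. The screen runs from (316,210) to (319,303). The stencil in its tray is at (228,268) with its yellow grip at (228,265). The scene view agrees. Next I'll measure them.

```bash
cat > h.py <<'E'
import numpy as np, cv2
def load(n): return dict(np.load(n))
def foc(f): return 240/np.tan(np.radians(float(f["vertical_fov"]))/2)
def cloud(f):
    v,u=np.mgrid[:480,:640]; z=f["z_map"]; k=foc(f); M=f["cam_to_world"]
    P=np.stack([(u-f["cx"])*z/k,(v-f["cy"])*z/k,z],-1)@M[:3,:3].T+M[:3,3]
    P[z<=0]=np.nan; return P
def ray(f,uv,h):
    uv=np.atleast_2d(uv).astype(float); k=foc(f); M=f["cam_to_world"]
    d=np.c_[(uv[:,0]-f["cx"])/k,(uv[:,1]-f["cy"])/k,np.ones(len(uv))]@M[:3,:3].T
    return M[:3,3]+d*((h-M[2,3])/d[:,2])[:,None]
def hsv(f,lo,hi):
    return cv2.inRange(cv2.cvtColor(np.ascontiguousarray(f["pixels"]),cv2.COLOR_RGB2HSV),np.array(lo),np.array(hi))>0
def rect(P):
    (c,s,a)=cv2.minAreaRect(P[:,:2].astype(np.float32)); return np.round(c,1),np.round(s,1),round(a,1)
E
python3 - <<'E'
from h import *
for n in ("top0.npz","scene0.npz"):
    f=load(n);P=cloud(f); print(n)
    w=np.nan_to_num(P,nan=1e6)
    def reg(x0,x1,y0,y1): return (w[...,0]>x0)&(w[...,0]<x1)&(w[...,1]>y0)&(w[...,1]<y1)
    A=reg(380,720,-420,-100); B=reg(350,650,50,320); C=reg(350,750,-100,50)
    for nm,m in (("green",hsv(f,(50,120,40),(80,255,255))&A),("yellow",hsv(f,(20,150,80),(35,255,255))&B),("blue",hsv(f,(100,150,60),(125,255,255))&B)):
        p=P[m]; print(nm,len(p),np.round(np.percentile(p,[3,50,97],axis=0),1).tolist(),rect(p))
        if nm=="yellow": p=p[p[:,2]>p[:,2].max()-8]; print(" top",len(p),np.round(np.mean(p,0),1),rect(p))
    for nm,R,z0 in (("station",A,12),("high",A,45),("screen",C,30),("screentop",C,75),("tray",B,9)):
        m=(R&(w[...,2]>z0)&(w[...,2]<150)).astype(np.uint8)
        k,l,st,_=cv2.connectedComponentsWithStats(m)
        for i in range(1,k):
            if st[i,4]>60:
                p=P[l==i]; print(nm,st[i].tolist(),rect(p),np.round(np.percentile(p[:,2],[2,50,98]),1))
E
```

```text
top0.npz
green 74 [[447.4, -271.5, 84.7], [453.3, -255.6, 93.9], [459.9, -241.6, 99.6]] (array([ 453.6, -256.2]), array([31.2, 11.9]), 85.5)
yellow 145 [[495.6, 160.9, 60.8], [512.4, 171.3, 65.5], [529.1, 182.9, 70.9]] (array([512.6, 171.6]), array([31.1, 39.3]), 54.6)
 top 82 [514.  171.5  67.4] (array([512.2, 171.6]), array([21.1, 36.8]), 79.3)
blue 1294 [[466.9, 90.7, 2.8], [508.5, 165.5, 7.7], [558.8, 254.2, 12.9]] (array([513.1, 172.6]), array([170.9,  79.6]), 78.6)
station [393, 173, 65, 30, 1303] (array([ 684.8, -328.1]), array([158.9,  70.4]), 89.7) [14.  28.7 39.4]
station [355, 177, 32, 23, 581] (array([ 693.2, -190.4]), array([53. , 79.7]), 0.1) [15.2 28.  39. ]
station [362, 220, 95, 61, 4490] (array([ 522.1, -264.3]), array([218.8, 150.1]), 84.3) [15.2 71.  89.4]
high [363, 220, 94, 61, 4134] (array([ 522.1, -264.4]), array([218.6, 150.1]), 84.3) [57.7 72.  90.3]
screen [314, 205, 7, 104, 348] (array([518.8, -44.2]), array([  8., 246.]), 89.3) [79.  83.8 88.4]
screentop [314, 205, 7, 104, 348] (array([518.8, -44.2]), array([  8., 246.]), 89.3) [79.  83.8 88.4]
tray [183,
[... 479 characters left out ...]
  64.3] (array([512.2, 173.5]), array([22.4, 36.6]), 78.1)
blue 1945 [[467.5, 91.6, 5.2], [503.4, 191.0, 7.1], [559.7, 255.4, 8.7]] (array([513.8, 172. ]), array([171.1,  80.9]), 78.3)
station [302, 201, 143, 69, 5165] (array([ 584., -275.]), array([254.9, 272. ]), 90.0) [13.  35.4 84.6]
high [345, 206, 100, 51, 1945] (array([ 522. , -262.4]), array([221.1, 147.6]), 84.8) [46.4 71.  91.8]
screen [292, 235, 101, 69, 2511] (array([520. , -41.7]), array([  9.4, 246.9]), 89.4) [31.2 59.1 84.2]
screentop [292, 235, 101, 48, 539] (array([520. , -41.7]), array([  9.4, 246.9]), 89.4) [75.4 81.9 84.8]
tray [181, 307, 145, 87, 1837] (array([511.1, 176.6]), array([206.9, 115.9]), 75.7) [ 9.3 13.6 65.8]
```

```bash
python3 -m inch '[[0,0,0.03,0,0,0,0],[0,0,0.03,0,0,0,0],[0,0,0.03,0,0,0,0],[0,0,0.033,0,0,0,0],[0,0,0,0.6,-0.9,0,0],[0,0,0,0.6,-0.9,0,0],[0,0,0,0.6,-0.9,0,0],[0,0,0,0.6,-0.9,0,0]]' 20
python3 -m inch '[[0,0,0,0.6,-0.9,0,0],[0,0,0,0.6,-0.9,0,0],[0,0,0,0.6,-0.9,0,0],[0,0,0,0.6,-0.9,0,0],[0,0,0,0.6,-0.9,0,0],[0,0,0,0.6,-0.9,0,0],[0,0,0,0.6,-0.9,0,0],[0,0,0,0.6,-0.9,0,0]]'
```

```text
clock: 0.77
eef_pos: [247.4, -514.0, 252.8]
tcp_rot: [-3.141, 0.0, -0.097]
contact_force: [-0.6, 0.6, 0.7]
opening: 0.997
grasp_force: 0.0
clock: 1.43
eef_pos: [384.3, -346.3, 253.1]
tcp_rot: [-3.141, 0.0, -0.097]
contact_force: [1.1, 0.0, -0.1]
opening: 1.004
grasp_force: 0.0
```

```bash
cat > go.py <<'E'
import sys,numpy as np
from rig import r
from scipy.spatial.transform import Rotation as R
s=r.sense(); Rm=R.from_euler("xyz",s["tcp_rot"]).as_matrix()
print("t",round(s["clock"],2),"pos",np.round(s["eef_pos"],1),"rot",np.round(s["tcp_rot"],3),"F",np.round(s["contact_force"],1),"open",round(s["opening"],2),"grip",round(s["grasp_force"],1))
if len(sys.argv)>3:
    t=np.array(list(map(float,sys.argv[1:4]))); print("units",np.round(Rm.T@(t-s["eef_pos"])/25,2))
E
python3 go.py 453.5 -256 130
```

```text
t 1.43 pos [ 384.3 -346.3  253.1] rot [-3.141  0.    -0.097] F [ 1.1  0.  -0.1] open 1.0 grip 0.0
units [ 2.41 -3.86  4.92]
```

```bash
python3 -m inch '[[0,0,0,0.45,-0.75,0,0],[0,0,0,0.45,-0.75,0,0],[0,0,0,0.45,-0.75,0,0],[0,0,0,0.45,-0.75,0,0],[0,0,0,0.2,-0.3,0.7,0],[0,0,0,0,0,0.8,0],[0,0,0,0,0,0.5,0],[0,0,0,0,0,0,0]]' >/dev/null; python3 go.py 453.5 -256 94
python3 - <<'E'
from rig import grab_frame
import cv2
from h import *
f=grab_frame("wrist"); cv2.imwrite("pics/w1.png",f["pixels"][...,::-1]); np.savez("w1.npz",**f)
P=cloud(f); m=hsv(f,(50,120,40),(80,255,255)); p=P[m]
print(m.sum(),np.round(np.nanpercentile(p,[3,50,97],axis=0),1).tolist())
p=p[~np.isnan(p[:,0])]; print(rect(p)) if len(p) else 0
E
```

```text
t 2.1 pos [ 440.1 -269.   200.6] rot [-3.139  0.004 -0.096] F [0.2 0.8 0.5] open 1.0 grip 0.0
units [ 0.5  -0.56  4.26]
207 [[453.8, -271.4, 93.1], [456.8, -256.4, 94.7], [459.6, -242.8, 95.9]]
(array([ 455.8, -257. ]), array([30.2,  6.5]), 84.5)
```

View pics/w1.png

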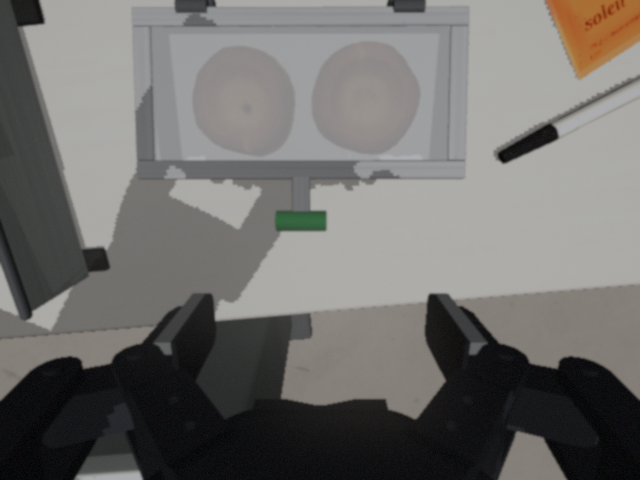

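The wrist view shows the handle square to the fingers at (301,221) and the hinge knuckles at (193,5) and (408,5). I'll go down and grip it.

```bash
python3 -m inch '[[0,0,0,0.28,-0.28,0.3,0],[0,0,0,0.27,-0.27,0.6,0],[0,0,0,0,0,0.8,0],[0,0,0,0,0,0.8,0],[0,0,0,0,0,0.8,0],[0,0,0,0,0,0.6,0],[0,0,0,0,0,0.4,0],[0,0,0,0,0,0,0]]' ; python3 go.py 455 -256.5 93
```

```text
clock: 2.82
eef_pos: [456.2, -257.4, 94.4]
tcp_rot: [-3.141, 0.002, -0.097]
contact_force: [0.1, 1.2, -0.5]
opening: 1.001
grasp_force: 0.0
t 2.82 pos [ 456.2 -257.4   94.4] rot [-3.141e+00  2.000e-03 -9.700e-02] F [ 0.1  1.2 -0.5] open 1.0 grip 0.0
units [-0.05 -0.03  0.06]
```

```bash
python3 -m inch '[[0,0,0,0,0,0.04,0.4],[0,0,0,0,0,0,0.7],[0,0,0,0,0,0,0.7],[0,0,0,0,0,0,0.7],[0,0,0,0,0,0,0.7],[0,0,0,0,0,0,0.7]]' 20
python3 - <<'E'
import numpy as np
# arc plan in tool frame (x forward, z down), from current handle angle
th0=np.arcsin(32/138); 
N=20
t=np.linspace(th0,1.9,N+1); x=-138*np.cos(t); z=138*np.sin(t)
print(np.round(np.c_[np.diff(x)/25,-np.diff(z)/25],2).tolist())
E
```

```text
clock: 3.32
eef_pos: [456.9, -257.6, 95.3]
tcp_rot: [-3.141, -0.001, -0.097]
contact_force: [2.0, 4.6, -0.4]
opening: 0.39
grasp_force: 25.4
[[0.13, -0.44], [0.16, -0.43], [0.2, -0.42], [0.23, -0.4], [0.26, -0.38], [0.29, -0.35], [0.32, -0.33], [0.35, -0.3], [0.37, -0.27], [0.39, -0.24], [0.41, -0.2], [0.43, -0.17], [0.44, -0.13], [0.45, -0.1], [0.46, -0.06], [0.46, -0.02], [0.46, 0.02], [0.46, 0.06], [0.45, 0.09], [0.44, 0.13]]
```

Gripped: the opening of 0.39 comes to about 33 mm. Now I'll swing along the arc.

```bash
python3 -m inch '[[0,0,0,0.13,0,-0.44,0.7],[0,0,0,0.16,0,-0.43,0.7],[0,0,0,0.2,0,-0.42,0.7],[0,0,0,0.23,0,-0.4,0.7],[0,0,0,0.26,0,-0.38,0.7],[0,0,0,0.29,0,-0.35,0.7],[0,0,0,0,0,0,0.7]]'; python3 go.py
```

```text
clock: 3.9
eef_pos: [489.2, -260.7, 157.0]
tcp_rot: [-3.141, -0.0, -0.097]
contact_force: [-3.0, 5.0, 2.3]
opening: 0.39
grasp_force: 25.3
t 3.9 pos [ 489.2 -260.7  157. ] rot [-3.141 -0.    -0.097] F [-3.   5.   2.3] open 0.39 grip 25.3
```

```bash
python3 -m inch '[[0,0,0,0.32,0,-0.33,0.7],[0,0,0,0.35,0,-0.3,0.7],[0,0,0,0.37,0,-0.27,0.7],[0,0,0,0.39,0,-0.24,0.7],[0,0,0,0.41,0,-0.2,0.7],[0,0,0,0.43,0,-0.17,0.7],[0,0,0,0,0,0,0.7]]';python3 -m inch '[[0,0,0,0.44,0,-0.13,0.7],[0,0,0,0.45,0,-0.1,0.7],[0,0,0,0.46,0,-0.06,0.7],[0,0,0,0.46,0,-0.02,0.7],[0,0,0,0,0,0,0.7]]'; python3 go.py
```

```text
clock: 4.48
eef_pos: [547.5, -266.2, 194.6]
tcp_rot: [-3.141, -0.003, -0.097]
contact_force: [-2.3, 5.8, 5.8]
opening: 0.387
grasp_force: 24.5
clock: 4.9
eef_pos: [592.7, -270.5, 201.9]
tcp_rot: [-3.141, -0.003, -0.096]
contact_force: [-0.1, 5.5, 4.7]
opening: 0.388
grasp_force: 23.5
t 4.9 pos [ 592.7 -270.5  201.9] rot [-3.141e+00 -3.000e-03 -9.600e-02] F [-0.1  5.5  4.7] open 0.39 grip 23.5
```

```bash
python3 -m inch '[[0,0,0,0.46,0,0.02,0.7],[0,0,0,0.46,0,0.06,0.7],[0,0,0,0.45,0,0.09,0.7],[0,0,0,0.3,0,0.09,0.7],[0,0,0,0,0,0,0.7],[0,0,0,0,0,0,0.7]]'; python3 - <<'E'
from rig import grab_frame
from h import *
for n in("top","scene"):
    f=grab_frame(n); np.savez(n+"1.npz",**f); cv2.imwrite(f"pics/{n}1.png",f["pixels"][...,::-1])
    P=cloud(f); w=np.nan_to_num(P,nan=1e6); m=hsv(f,(50,120,40),(80,255,255))&(w[...,0]>400)&(w[...,1]<-150)&(w[...,0]<750)&(w[...,1]>-400)
    print(n,m.sum(),np.round(np.percentile(P[m],[3,50,97],axis=0),1).tolist() if m.any() else 0)
E
python3 go.py
```

```text
clock: 5.4
eef_pos: [633.6, -274.4, 195.6]
tcp_rot: [-3.141, -0.003, -0.096]
contact_force: [1.7, 4.1, 3.1]
opening: 0.39
grasp_force: 22.8
top 0 0
scene 51 [[617.2, -289.8, 188.0], [619.9, -273.8, 193.3], [623.4, -257.4, 197.2]]
t 5.5 pos [ 633.3 -274.4  195.7] rot [-3.141e+00 -3.000e-03 -9.600e-02] F [1.3 5.8 3.3] open 0.39 grip 22.7
```

View pics/scene1.png

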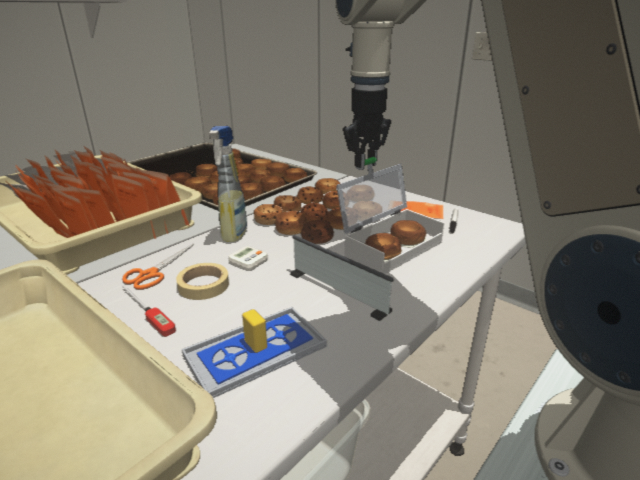

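The cover is now past upright, with the bar at (370,160) in the scene view. I haven't felt the stop yet. I'll fit the arc, then push on in small steps until the force rises.

```bash
python3 - <<'E'
import numpy as np
from scipy.optimize import least_squares
p=np.array([[456.9,-257.6,95.3],[489.2,-260.7,157],[547.5,-266.2,194.6],[592.7,-270.5,201.9],[633.5,-274.4,195.6]])
x=p[:,0]*.9954-p[:,1]*.0959
for fix in (1,0):
    s=least_squares(lambda c:np.hypot(x-c[0],p[:,2]-c[1])-(138 if fix else c[2]),[590,60,138]).x
    print(s,np.pi-np.arctan2(p[:,2]-s[1],x-s[0]))
E
python3 -m inch '[[0,0,0,0.12,0,0.05,0.7],[0,0,0,0.12,0,0.05,0.7],[0,0,0,0,0,0,0.7],[0,0,0,0,0,0,0.7]]'
```

```text
[614.06978224  64.02857838 138.        ] [0.22833175 0.7385437  1.24879838 1.58417573 1.88551187]
[614.79604218  62.74447898 139.2562232 ] [0.23613877 0.74184542 1.24676691 1.57883384 1.87770456]
clock: 5.83
eef_pos: [639.6, -275.0, 193.5]
tcp_rot: [-3.141, -0.004, -0.097]
contact_force: [1.5, 5.3, 4.5]
opening: 0.389
grasp_force: 22.9
```

```bash
python3 -m inch '[[0,0,0,0.12,0,0.05,0.7],[0,0,0,0,0,0,0.7],[0,0,0,0,0,0,0.7]]';python3 -m inch '[[0,0,0,0.12,0,0.05,0.7],[0,0,0,0,0,0,0.7],[0,0,0,0,0,0,0.7]]'
```

```text
clock: 6.08
eef_pos: [642.2, -275.2, 192.5]
tcp_rot: [-3.141, -0.003, -0.097]
contact_force: [-0.2, 6.2, 6.1]
opening: 0.391
grasp_force: 22.8
clock: 6.33
eef_pos: [643.3, -275.4, 191.7]
tcp_rot: [-3.141, 0.001, -0.097]
contact_force: [-10.1, 6.1, 15.2]
opening: 0.39
grasp_force: 22.2
```

I've hit the stop: the force jumped to 10–15 N. I'll release, rise and re-measure.

```bash
python3 -m inch '[[0,0,0,-0.08,0,0,0.5],[0,0,0,0,0,0,0],[0,0,0,0,0,0,0],[0,0,0,0,0,0,0],[0,0,0,0,0,-0.3,0],[0,0,0,0,0,-0.7,0],[0,0,0,0,0,-0.9,0],[0,0,0,0,0,-0.9,0]]' ;python3 -m inch '[[0,0,0,-0.4,-0.9,-0.2,0],[0,0,0,-0.5,-0.95,0,0],[0,0,0,-0.5,-0.95,0,0],[0,0,0,-0.5,-0.95,0,0],[0,0,0,-0.5,-0.95,0,0],[0,0,0,-0.5,-0.95,0,0],[0,0,0,-0.5,-0.95,0,0],[0,0,0,-0.4,-0.9,0,0]]'; cat > m.py <<'E'
from rig import grab_frame
from h import *
import sys
t=sys.argv[1]
for n in("top","scene"):
    f=grab_frame(n); np.savez(n+t+".npz",**f); cv2.imwrite(f"pics/{n}{t}.png",f["pixels"][...,::-1])
    P=cloud(f); w=np.nan_to_num(P,nan=1e6); print(n)
    A=(w[...,0]>400)&(w[...,1]<-130)&(w[...,0]<750)&(w[...,1]>-400)
    g=hsv(f,(50,120,40),(80,255,255))&A
    print("green",g.sum(),np.round(np.percentile(P[g],[3,50,97],axis=0),1).tolist() if g.any() else 0)
    m=hsv(f,(3,90,20),(22,255,255))&A&(w[...,0]<610)&(w[...,2]>36)&(w[...,2]<60)
    k,l,st,_=cv2.connectedComponentsWithStats(m.astype(np.uint8))
    for i in range(1,k):
        if st[i,4]>60: print("cake",st[i].tolist(),np.round(cv2.minEnclosingCircle(P[l==i][:,:2].astype(np.float32))[0],1),np.round(np.percentile(P[l==i],[1,50,99],axis=0),1).tolist())
    m=A&(w[...,2]>22)&(w[...,2]<62)&(w[...,0]<605); k,l,st,_=cv2.connectedComponentsWithStats(m.astype(np.uint8))
    i=1+np.argmax(st[1:,4]); print("station",st[i].tolist(),rect(P[l==i]))
E
python3 m.py 2
```

```text
clock: 7.0
eef_pos: [641.1, -275.8, 260.0]
tcp_rot: [-3.141, 0.001, -0.097]
contact_force: [0.5, -0.3, -0.2]
opening: 1.002
grasp_force: 0.0
clock: 7.67
eef_pos: [564.1, -78.9, 264.9]
tcp_rot: [3.142, -0.001, -0.097]
contact_force: [0.6, 0.3, 0.4]
opening: 1.001
grasp_force: 0.0
top
green 93 [[625.8, -290.3, 187.9], [631.5, -273.6, 193.4], [638.1, -258.5, 197.9]]
cake [384, 233, 19, 31, 291] [ 535.5 -222.4] [[500.5, -250.6, 36.2], [528.9, -232.9, 42.2], [569.9, -206.2, 49.0]]
cake [410, 234, 32, 31, 522] [ 527.7 -310.2] [[492.7, -346.3, 36.2], [527.6, -309.0, 42.3], [564.1, -273.9, 50.1]]
station [410, 233, 34, 33, 863] (array([ 530.2, -312. ]), array([79.2, 78. ]), 63.0)
scene
green 57 [[625.9, -289.0, 185.8], [629.5, -271.2, 191.0], [633.9, -257.1, 194.8]]
cake [391, 220, 34, 17, 351] [ 528.3 -307.6] [[493.4, -343.1, 36.1], [527.8, -304.2, 41.5], [560.6, -271.3, 45.9]]
cake [366, 233, 34, 17, 316] [ 533.9 -214.4] [[501.4, -246.1, 36.2], [532.8, -221.1, 40.4], [565.9, -184.9, 45.4]]
station [344, 205, 100, 61, 3115] (array([ 538.3, -264.6]), array([223.3, 121.2]), 84.4)
```

View pics/top2.png

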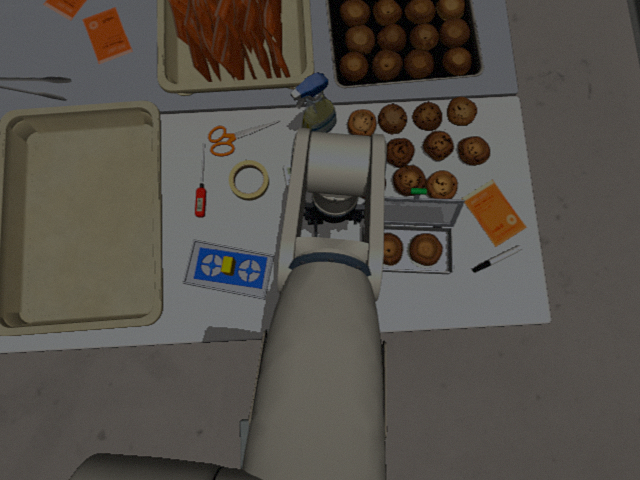

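The cover is on its stop, and the arm hides the left cake. I'll move on to the stencil and re-measure the cakes from there.

```bash
python3 -m inch '[[0,0,0.034,0,0,0,0],[0,0,0,-0.37,-0.86,0,0],[0,0,0,-0.37,-0.86,0,0],[0,0,0,-0.37,-0.86,0,0],[0,0,0,-0.37,-0.86,0,0],[0,0,0,-0.37,-0.86,0,0],[0,0,0,-0.37,-0.86,0,0],[0,0,0,-0.37,-0.86,0,0]]' >/dev/null; python3 -m inch '[[0,0,0,-0.37,-0.86,0,0],[0,0,0,-0.37,-0.86,0.2,0],[0,0,0,-0.37,-0.86,0.5,0],[0,0,0,-0.3,-0.5,0.9,0],[0,0,0,0,0,0.9,0],[0,0,0,0,0,0.5,0],[0,0,0,0,0,0,0],[0,0,0,0,0,0,0]]' 60 >/dev/null; python3 go.py 512.5 172.5 50; python3 m.py 3; python3 - <<'E'
from rig import grab_frame
from h import *
f=grab_frame("wrist"); cv2.imwrite("pics/w3.png",f["pixels"][...,::-1])
P=cloud(f)
for nm,m in (("yellow",hsv(f,(20,150,60),(35,255,255))),("blue",hsv(f,(100,150,40),(125,255,255)))):
    p=P[m];p=p[~np.isnan(p[:,0])]
    if nm=="yellow": p=p[p[:,2]>60]
    print(nm,len(p),rect(p),np.round(np.median(p[:,2]),1))
E
```

```text
t 9.1 pos [513.2 162.7 189.3] rot [ 3.141  0.    -0.204] F [ 1.2 -0.1 -0.1] open 1.0 grip 0.0
units [-0.1  -0.38  5.57]
top
green 95 [[625.7, -289.8, 189.1], [630.9, -273.0, 193.8], [638.0, -257.8, 197.7]]
cake [373, 233, 30, 31, 456] [ 535.3 -218.6] [[500.7, -250.2, 36.2], [533.1, -220.5, 41.3], [570.3, -184.4, 49.0]]
cake [410, 234, 32, 31, 523] [ 527.9 -309.9] [[492.7, -346.0, 36.3], [528.0, -308.9, 42.5], [564.2, -273.2, 50.4]]
station [362, 222, 92, 51, 901] (array([ 534.4, -265.7]), array([218.8, 113.5]), 85.0)
scene
green 55 [[625.4, -289.6, 185.7], [629.4, -270.4, 190.7], [634.3, -256.8, 194.8]]
cake [391, 220, 34, 17, 348] [ 527.1 -307.4] [[493.8, -342.2, 36.1], [527.3, -304.9, 41.8], [560.8, -271.6, 46.2]]
cake [366, 233, 34, 18, 316] [ 534.4 -214.9] [[501.6, -246.9, 36.1], [531.9, -220.1, 40.4], [565.9, -184.4, 45.1]]
station [344, 205, 100, 61, 3073] (array([ 537.8, -264.8]), array([222.7, 120.3]), 84.9)
yellow 1506 (array([514.6, 172.2]), array([21.4, 37.8]), 78.3) 65.8
blue 9352 (array([513.5, 172.1]), array([169.5,  78.4]), 78.3) 8.0
```

View pics/w3.png

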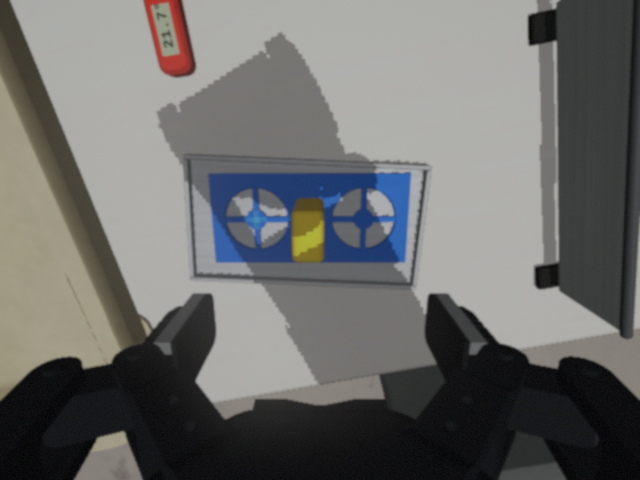

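The wrist view shows the stencil square to the fingers, with its grip at (308,230). I'll descend and grip it.

```bash
python3 -m inch '[[0,0,0,-0.07,-0.37,0.5,0],[0,0,0,0,0,0.9,0],[0,0,0,0,0,0.9,0],[0,0,0,0,0,0.9,0],[0,0,0,0,0,0.9,0],[0,0,0,0,0,0.9,0],[0,0,0,0,0,0.6,0],[0,0,0,0,0,0,0]]' 60; python3 go.py 513.5 172.2 48
```

```text
clock: 9.92
eef_pos: [511.1, 172.2, 46.3]
tcp_rot: [3.14, 0.004, -0.204]
contact_force: [-1.6, -0.2, -0.1]
opening: 1.001
grasp_force: 0.0
t 9.92 pos [511.1 172.2  46.3] rot [ 3.14   0.004 -0.204] F [-1.6 -0.2 -0.1] open 1.0 grip 0.0
units [ 0.09 -0.02 -0.07]
```

```bash
python3 -m inch '[[0,0,0,0,0,0,0.6],[0,0,0,0,0,0,0.85],[0,0,0,0,0,0,0.9],[0,0,0,0,0,0,0.9],[0,0,0,0,0,0,0.9],[0,0,0,0,0,0,0.9],[0,0,0,0,0,0,0.9]]' 60; python3 go.py
```

```text
clock: 10.5
eef_pos: [513.6, 172.7, 50.3]
tcp_rot: [-3.141, -0.002, -0.203]
contact_force: [-0.4, 0.8, 5.2]
opening: 0.275
grasp_force: 59.6
t 10.5 pos [513.6 172.7  50.3] rot [-3.141e+00 -2.000e-03 -2.030e-01] F [-0.4  0.8  5.2] open 0.28 grip 59.6
```

Gripped: the opening of 0.28 comes to about 24 mm. I'll lift slowly at first.

```bash
python3 -m inch '[[0,0,0,0,0,-0.3,0.9],[0,0,0,0,0,-0.6,0.9],[0,0,0,0,0,-0.8,0.9],[0,0,0,0,0,-0.9,0.9],[0,0,0,0,0,-0.9,0.9],[0,0,0,0,0,-0.9,0.9],[0,0,0,0,0,-0.7,0.9],[0,0,0,0,0,-0.3,0.9]]'; python3 -m inch '[[0,0,-0.017,0,0,0,0.9],[0,0,-0.018,0,0,0,0.9],[0,0,0,0,0,0,0.9],[0,0,0,0,0,0,0.9]]';python3 go.py 532 -264.5 185; python3 - <<'E'
from rig import grab_frame
from h import *
for n in("top","scene"):
    f=grab_frame(n);P=cloud(f);w=np.nan_to_num(P,nan=1e6)
    m=hsv(f,(100,150,40),(125,255,255))&(w[...,0]>380)&(w[...,0]<650)&(w[...,1]>50)&(w[...,1]<300)&(w[...,2]>90)
    p=P[m];print(n,len(p),rect(p),np.round(np.percentile(p[:,2],[5,50,95]),1))
    A=np.c_[p[:,:2]-p[:,:2].mean(0),np.ones(len(p))];print(np.linalg.lstsq(A,p[:,2],rcond=None)[0])
E
```

```text
clock: 11.17
eef_pos: [513.9, 172.7, 187.4]
tcp_rot: [-3.14, -0.003, -0.203]
contact_force: [0.8, 0.1, -1.1]
opening: 0.275
grasp_force: 58.9
clock: 11.5
eef_pos: [512.5, 172.3, 184.0]
tcp_rot: [3.141, 0.001, -0.095]
contact_force: [0.1, 0.3, -1.4]
opening: 0.275
grasp_force: 58.8
t 11.5 pos [512.5 172.3 184. ] rot [ 3.141e+00  1.000e-03 -9.500e-02] F [ 0.1  0.3 -1.4] open 0.27 grip 58.8
units [ 2.44 17.32 -0.04]
top 596 (array([505.7, 150.2]), array([208.9, 114.6]), 68.2) [137.9 141.6 145.7]
[-3.92767824e-01 -8.12132973e-02  1.47201971e+02]
scene 1341 (array([512.4, 172.4]), array([172. ,  80.3]), 84.3) [139.6 140.7 141.8]
[-3.95953932e-03 -3.04583542e-04  1.40702778e+02]
```

Held level, with its centre on the TCP and its underside 47 mm below it. Now I'll carry it over the screen.

```bash
python3 -m inch '[[0,0,0,0.06,0.4,0,0.9],[0,0,0,0.11,0.75,0,0.9],[0,0,0,0.11,0.8,0,0.9],[0,0,0,0.11,0.8,0,0.9],[0,0,0,0.11,0.8,0,0.9],[0,0,0,0.11,0.8,0,0.9],[0,0,0,0.11,0.8,0,0.9],[0,0,0,0.11,0.8,0,0.9]]' >/dev/null; python3 -m inch '[[0,0,0,0.11,0.8,0,0.9],[0,0,0,0.11,0.8,0,0.9],[0,0,0,0.11,0.8,0,0.9],[0,0,0,0.11,0.8,0,0.9],[0,0,0,0.11,0.8,0,0.9],[0,0,0,0.11,0.8,0,0.9],[0,0,0,0.11,0.8,0,0.9],[0,0,0,0.11,0.8,0,0.9]]'; python3 -m inch '[[0,0,0,0.11,0.8,0,0.9],[0,0,0,0.11,0.8,0,0.9],[0,0,0,0.11,0.8,0,0.9],[0,0,0,0.11,0.8,0,0.9],[0,0,0,0.11,0.8,0,0.9],[0,0,0,0.07,0.5,0,0.9],[0,0,0,0,0.2,0,0.9],[0,0,0,0,0,0,0.9]]'; python3 go.py 532 -264.5 108
```

```text
clock: 12.93
eef_pos: [526.1, -140.6, 184.1]
tcp_rot: [3.142, 0.001, -0.094]
contact_force: [0.4, -0.3, -1.3]
opening: 0.276
grasp_force: 58.9
clock: 13.6
eef_pos: [530.7, -258.4, 184.1]
tcp_rot: [-3.142, 0.0, -0.095]
contact_force: [-0.7, -0.8, -1.9]
opening: 0.274
grasp_force: 58.9
t 13.6 pos [ 530.7 -258.4  184.1] rot [-3.142  0.    -0.095] F [-0.7 -0.8 -1.9] open 0.27 grip 58.9
units [0.08 0.24 3.04]
```

```bash
python3 -m inch '[[0,0,0,0.08,0.24,0.3,0.9],[0,0,0,0,0,0.6,0.9],[0,0,0,0,0,0.6,0.9],[0,0,0,0,0,0.6,0.9],[0,0,0,0,0,0.5,0.9],[0,0,0,0,0,0.3,0.9],[0,0,0,0,0,0.1,0.9],[0,0,0,0,0,0,0.9]]' >/dev/null; python3 -m inch '[[0,0,0,0,0,0,0.9],[0,0,0,0,0,0,0.9],[0,0,0,0,0,0,0.9],[0,0,0,0,0,0,0.9]]'; python3 go.py 532 -264.5 108.3; python3 - <<'E'
from rig import grab_frame
from h import *
ims=[]
for n in("top","scene"):
    f=grab_frame(n);P=cloud(f);w=np.nan_to_num(P,nan=1e6); np.savez(n+"5.npz",**f)
    A=(w[...,0]>400)&(w[...,0]<720)&(w[...,1]>-400)&(w[...,1]<-130)
    m=hsv(f,(100,150,40),(125,255,255))&A
    p=P[m];print(n,len(p),rect(p),np.round(np.percentile(p[:,2],[5,50,95]),1))
    g=hsv(f,(50,120,40),(80,255,255))&A; print("green",np.round(np.median(P[g],axis=0),1) if g.any() else 0)
    m=A&(w[...,2]>22)&(w[...,2]<70)&(w[...,0]<600); print("st",rect(P[m]))
    im=f["pixels"][190:310,310:470] if n=="top" else f["pixels"][160:280,310:470]
    ims.append(cv2.resize(im,None,fx=4,fy=4)[:300*2-10])
cv2.imwrite("pics/f5.png",cv2.resize(np.vstack(ims),(400,600))[...,::-1])
E
```

```text
clock: 14.6
eef_pos: [532.9, -263.8, 109.9]
tcp_rot: [3.141, -0.001, -0.094]
contact_force: [1.4, 0.9, -0.9]
opening: 0.273
grasp_force: 58.9
t 14.6 pos [ 532.9 -263.8  109.9] rot [ 3.141e+00 -1.000e-03 -9.400e-02] F [ 1.4  0.9 -0.9] open 0.27 grip 58.9
units [-0.03  0.03  0.07]
top 341 (array([ 538.1, -204.1]), array([50.6, 79.9]), 85.1) [62.5 66.7 71. ]
green 0
st (array([ 537.2, -265.3]), array([218.7, 114.5]), 85.4)
scene 634 (array([ 538.5, -273. ]), array([193. ,  92.3]), 85.0) [64.6 66.3 67.8]
green [ 629.  -272.1  190.7]
st (array([ 536.8, -264. ]), array([221.7, 117.8]), 84.3)
```

View pics/f5.png

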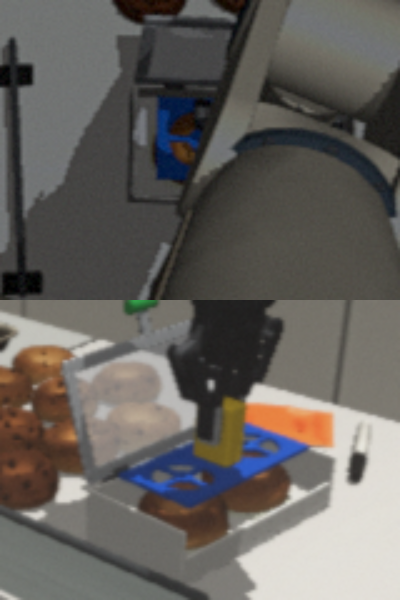

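The views show the stencil level over both cakes with clear air below it, and its underside is at about 62 mm. It is centred within a few mm, and the cover is still on its stop. Handing in.

```bash
python3 -c "
from rig import r
print(r.sign_off())"
```

```text
the job is handed in; nothing more can be done
None
```

The job is handed in, with no verdict returned: the cover is open on its stop, and the stencil is held still and level about 16 mm above the cakes, centred within a few mm by my measurements.

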